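Drift the stop plate into line and fit its dowel bolt

ROBOT

A 6-joint arm with a two-finger parallel gripper is mounted at the origin on a cart in front of the work surface, level with it; the furniture and walls round the work are solid. World frame = base frame: x ahead of the robot, y to its left, z up, the work surface at z = 0. Lengths are in m, angles in rad, forces in N, time in s.
With the tool pointing down it reaches from about 0.3 to 0.875 m from the base axis. Payload 4.2 kg.
Tool frame: the origin (TCP) lies on the centre line of the jaws, within the pads' length; the fingertips stand 25 mm ahead of it and the grasp point (between the pads) lies 6 mm ahead of it (manip.tips_ahead is the distance from the TCP to the fingertips, in m); z points along the fingers, y is the line along which they close (so a half turn about z gives the same grasp; the last joint's range is limited). The gripper opens to 85 mm and grips with 20 to 120 N. Pads are 22 mm wide; open, the fingers measure 114 mm over their backs; the gripper's body (76 mm by 85 mm) begins 54 mm behind the grasp point. The pads swing forward as they close: fully open they stand 13 mm farther back than shut.
Start: joints at [-1.366, 0.32, 1.565, -0, 1.257, -0.02], TCP at [0.128, -0.561, 0.256] pointing down, gripper open.
Joint ranges: [-3.11, 3.11], [-0.84, 2.01], [0.21, 2.61], [-1.34, 4.49], [0.05, 2.63], [-2.56, 2.56]. Speed limits (rad/s): [2.57, 2.57, 3.14, 3.14, 3.14, 3.14].

INTERFACE

Orientations are given as a unit quaternion [w, x, y, z].
In Python, from station import manip gives the robot as it stands. Calls block until the motion is done:
- manip.goto(position, orientation): joint-space move of the TCP to a pose.
- manip.line_to(position, rot=None, v=0.15): straight line of the TCP; rot=None keeps the orientation; v is the mean speed in m/s.
- manip.movej(angles): joint-space move.
- manip.grip(opening): finger opening in m; the grip force is fixed at half the most; returns when the fingers have stopped.
- manip.sleep(seconds).
- manip.ik(position, orientation): joint angles nearest the present ones, or None.
- manip.capture(name): name is "side" or "top" or "wrist"; returns a dict with "pixels" (480x640x3 uint8, red, green, blue), "camera_matrix" (3x3 intrinsics, pixels), "world_from_camera" (4x4, takes a point from camera to world coordinates). Camera axes: x right, y up, looking along -z (the intrinsics and any distortion apply to the point x, -y, -z); pixel columns grow to the right and rows downward; lengths in m; the calibration is good to about 2 mm. A picture is of the moment at which its call begins. There is no depth.
A pose or a line that the arm cannot do raises manip.PlanningError and nothing moves.
- manip.job_done(): hands the job in; it is judged then, once.
Readings, each from a call of its own:
- manip.get_t(): time.
- manip.get_qpos(): joint angles.
- manip.get_qvel(): joint speeds.
- manip.get_effort(): joint torques, N m.
- manip.get_position(): TCP position.
- manip.get_ee_rot(): TCP orientation.
- manip.get_ft_force(): force on the tool from outside, world axes, zero at the start.
- manip.get_torque(): the same for the moment, N m.
- manip.get_grip_width(): finger opening in m.
- manip.get_grasp_force(): force on a finger pad.
Only numpy, scipy, OpenCV 4.12 (cv2) and the standard library are available. Lean on these libraries where they do the work, as an engineer would, in place of code of your own. Each camera call takes 0.05 s, during which the arm holds its last target. There are 200 camera calls.

TASK

The dark steel stop plate on the riser block has swung out of line with the hole of the brass nut below it. Take the red-handled tapered drift and work it down through the plate's open hole into the nut until you feel its shoulder seat on the nut, and hold it there for a moment with about 15 N (never force it); then hang the drift back in its rack hole and put the dowel bolt in instead, gently, its flange fully down on the plate. Move the plate with the drift only, never with the gripper, and leave the other parts lying around alone.

Things in the scene. Friction and masses are not known exactly. Their poses are not given: they have to be found in the camera images.
- riser: Aluminium riser block, 160 x 60 x 62 mm, fixed; origin under its centre, x along its length. The stop plate lies on it. In a 30 mm wide slot across it, 55 mm from the centre towards -x, is a brass nut (29 x 44 x 40 mm, fixed fast) with an upright smooth through hole of 14 mm diameter; the drift's shoulder seats on its mouth.
- slot_mid (a point): Middle of the cross slot, on the riser's top face (62 mm high); axes as the riser's, slot along y. The mouth of the nut's hole lies at this x, but from -2.5 to +2.5 mm from this point along y and from 0 to 12 mm below it: its true place is not reported and must be found by feel.
- stop_plate (a joint): Angle of the stop plate (rad, positive anticlockwise from above) on its pivot screw, which stands 55 mm from the riser's centre towards +x; 0 = parallel to the riser. It turns stiffly (about 0.2 N m: 1.8 N at the open hole), stays where it is left, and cannot lift.
- plate_hole (a point): Centre of the mouth of the open hole (16 mm diameter, through) in the dark steel stop plate (150 x 46 x 10 mm), on the plate's top face 72 mm above the table, 110 mm from the pivot; moves with the plate. At the start it is 5.5 to 6.5 mm from slot_mid towards the riser's -y; a bolt passes only when it lies over the nut's hole.
- drift: Tapered steel drift, upright, round, 115 mm long, about 120 g; origin at its tip, z up along it. Tip 3 mm in diameter, even taper to 13 mm at 34 mm up, parallel to 39 mm, 45 degree shoulder to 15 mm at 40 mm, parallel to 64 mm; collar of 26 mm from 64 to 69 mm, red handle of 16 mm from 69 to 115 mm. Hangs by its collar in either of the two rack holes.
- drift_collar (a point): Centre of the underside of the drift's collar, 64 mm above its tip. With the drift seated in the nut it is still 2 to 15 mm above the plate.
- bolt: Dark dowel bolt, upright, round, 73 mm long, about 100 g; origin at its foot, z up along it. Smooth 13 mm shank, 40 mm long, its foot tapered over 3 mm to 9 mm; flange of 26 mm diameter from 40 to 45 mm; knurled head of 18 mm diameter from 45 to 73 mm. Hangs by its flange in the other rack hole. Pushed in, not turned.
- bolt_shoulder (a point): Centre of the underside of the bolt's flange, 40 mm above its foot.
- rack: Blue rack, 120 x 50 x 72 mm, fixed to the table; origin at the centre of its underside, x along its length. Two through holes of 17 mm diameter in its 12 mm thick top, at x = -30 and +30 mm; clear space of 55 mm below the top.
- rack_a (a point): Mouth of the rack's hole at x = -30 mm, on its top face (72 mm high).
- rack_b (a point): Mouth of the rack's hole at x = +30 mm, on its top face.
- flange_part: Bystander: grey turned flange, 68 x 68 x 27 mm, loose behind the riser; origin under its centre.
- housing_part: Bystander: grey cast housing, 64 x 88 x 36 mm, loose at the right behind the rack; origin under its centre.
- marker_pen: Bystander: white and black marker pen, 135 mm long, 17 mm thick, loose on the left in front; origin under its centre.
There are look-alikes about, which are no part of the job. Of the things that look like the rack, take the one that is nearest to the robot's base at the start.

How it is judged:
By the outcome, as a careful person would: the job done as asked, in the order asked, and still so for the second after the job is handed in, with the robot touching nothing.
It also fails if it takes over 72 s, if anything falls off the work surface, if the arm or the gripper's body presses on something with over 40 N, if the wrist force passes 120 N, or if a joint passes its speed limit or range.

## Working session

There is one attempt and no reset: what is moved stays moved. The work goes in short steps, each a Python script; the robot and the scene stay as the last script left them, time stands still between calls to the robot, and variables do not carry over. Pictures are saved under pics/ and viewed, at most 10 in all, crops included, and the job is handed in when it is done.

```bash
ls; mkdir -p pics; python3 - <<'E'
from station import manip
import cv2,numpy as np
for n in ("top","side"):
    c=manip.capture(n); cv2.imwrite(f"pics/{n}0.png",c["pixels"][:,:,::-1])
    print(n,c["camera_matrix"].tolist(),np.round(c["world_from_camera"],4).tolist(),[k for k in c])
print(manip.get_t(),manip.get_ee_rot(),manip.get_ft_force(),manip.tips_ahead)
E
```

```text
pics
top [[440.83059541358347, 0.0, 319.9580850250928], [0.0, 440.83059541358347, 239.9465339072096], [0.0, 0.0, 1.0]] [[-0.0091, 0.9922, -0.1246, 0.5029], [-1.0, -0.0086, 0.0046, -0.1495], [0.0035, 0.1246, 0.9922, 0.9018], [0.0, 0.0, 0.0, 1.0]] ['pixels', 'camera_matrix', 'world_from_camera']
side [[553.531478350115, 0.0, 315.358680203957], [0.0, 553.531478350115, 243.41599034379948], [0.0, 0.0, 1.0]] [[0.9594, 0.1745, -0.2217, 0.4148], [-0.2818, 0.5552, -0.7825, -0.9211], [-0.0135, 0.8132, 0.5819, 0.6292], [0.0, 0.0, 0.0, 1.0]] ['pixels', 'camera_matrix', 'world_from_camera']
0.1 [-8.03757851e-04  9.93688979e-01  1.12167548e-01 -8.49212696e-05] [ 0.09586569 -0.15002968 -0.34050629] 0.025
```

View pics/top0.png

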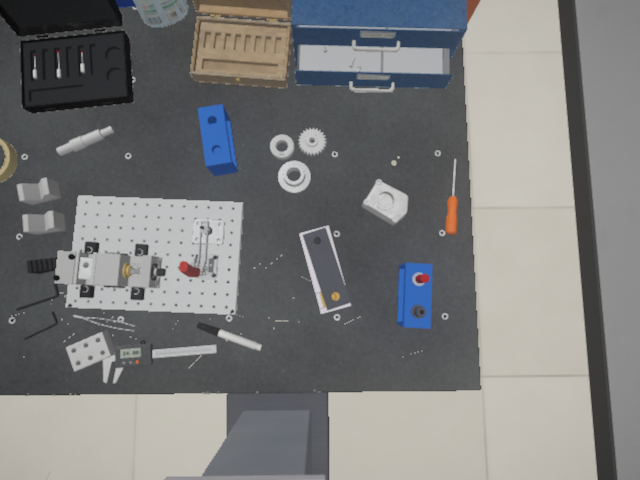

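View pics/side0.png

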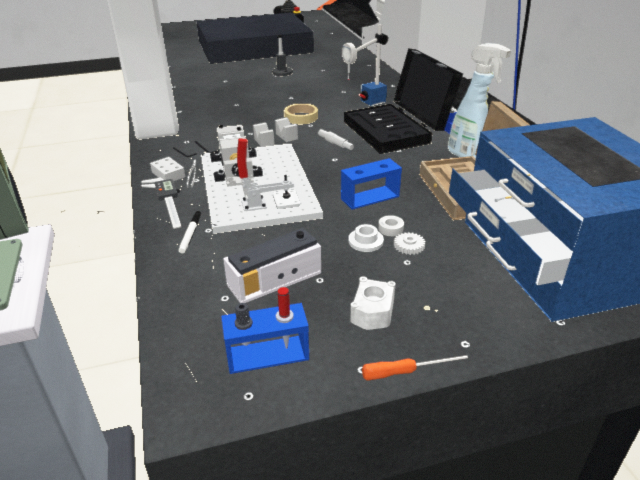

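The top view shows two blue racks. One is at px (415,296) and holds a red-handled drift at (423,279) and a dark bolt at (419,312). The other is empty at (217,140), farther from the base (image bottom). The near one fits the description. The red handle at (190,268) is a toggle clamp. The riser and stop plate are at (325,270), with brass showing at the near end, around (335,297). I'll confirm with an enlarged crop.

```bash
python3 - <<'E'
import cv2,numpy as np
t=cv2.imread("pics/top0.png");s=cv2.imread("pics/side0.png")
r=lambda im,x,y,w,h:cv2.resize(im[y:y+h,x:x+w],(400,300),interpolation=cv2.INTER_CUBIC)
# each 4x: 100x75 / 
a=np.vstack([np.hstack([r(t,275,222,120,90),r(t,355,250,120,90)]),np.hstack([r(s,210,220,120,90),r(s,210,285,120,90)])])
cv2.imwrite("pics/crop1.png",a)
E
```

```text
(no output)
```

View pics/crop1.png

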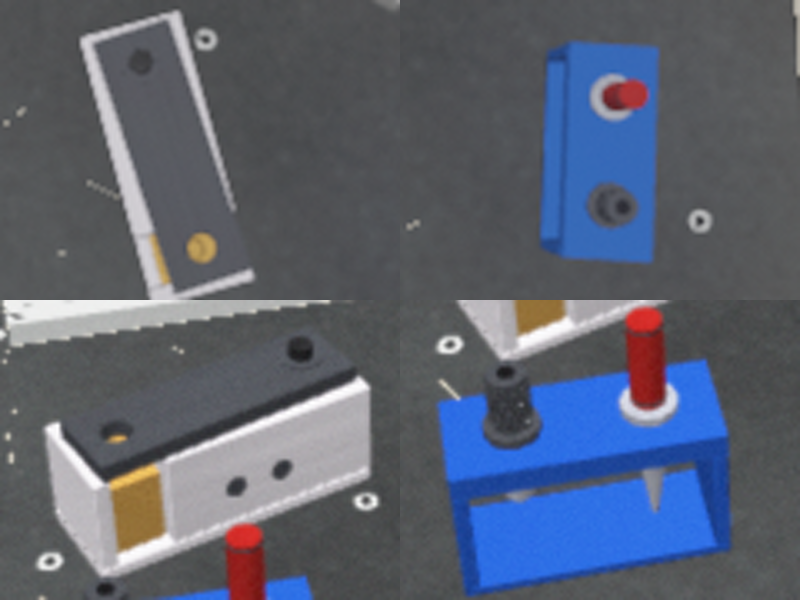

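The crop confirms it: the near rack holds the red drift (top-view px 418.6,279.1) and the bolt (418.3,311.5). The plate's open hole shows brass at (335.6,296.4), the pivot is at (317.3,240.6), and the plate is swung towards −y. Next I'll triangulate and take wrist views.

```bash
cat > h.py <<'E'
from station import manip
import cv2,numpy as np
def ray(c,px):
    T=np.array(c["world_from_camera"]);K=np.array(c["camera_matrix"])
    d=np.linalg.inv(K)@[px[0],px[1],1]; d=T[:3,:3]@[d[0],-d[1],-d[2]]
    return T[:3,3],d/np.linalg.norm(d)
def onz(c,px,z):
    o,d=ray(c,px); return o+d*(z-o[2])/d[2]
def proj(c,P):
    T=np.array(c["world_from_camera"]);p=np.linalg.inv(T)@[*P,1]; q=np.array(c["camera_matrix"])@[p[0],-p[1],-p[2]]; return q[:2]/q[2]
def down(yaw):  # tool down, closing line (tool y) at world angle yaw
    # tool z=-Z, y=(cos,sin,0), x = y x z
    from scipy.spatial.transform import Rotation as R
    y=np.array([np.cos(yaw),np.sin(yaw),0]);z=np.array([0,0,-1.]);x=np.cross(y,z)
    q=R.from_matrix(np.c_[x,y,z]).as_quat(); return np.r_[q[3],q[:3]]
E
python3 - <<'E'
from h import *
t=manip.capture("top");s=manip.capture("side")
c2=lambda x,y,ox,oy:(x*.3+ox,y*.3+oy)
A={}
for n,px,z in (("hole",(335.6,296.4),.072),("pivot",(317.3,240.6),.074),("drift",(418.6,279.1),.077),("bolt",(418.3,311.5),.077)):
    A[n]=onz(t,px,z); print(n,A[n].round(4))
for n,px,z in (("hole",c2(117,132,210,220),.072),("pivot",c2(301,48,210,220),.078),("drift",c2(248,102,210,285),.077),("bolt",c2(112,126,210,285),.077)): print(n,onz(s,px,z).round(4))
for n,P in (("rack",(A["drift"]+A["bolt"])/2),("riser",(A["hole"]+A["pivot"])/2)):
    d=(A["drift"]-A["bolt"]) if n=="rack" else A["pivot"]-A["hole"]
    yaw=np.arctan2(d[1],d[0]); print(n,yaw)
    yaws=[yaw+np.pi/2,yaw-np.pi/2]
    q=[(y,manip.ik([P[0],P[1],.27],down(y))) for y in yaws]; q=[a for a in q if a[1] is not None]
    print([(a[0],np.round(a[1],2)) for a in q])
    y=min(q,key=lambda a:abs(a[1][5]))[0]
    manip.goto([P[0],P[1],.27],down(y)); manip.sleep(.2)
    c=manip.capture("wrist"); cv2.imwrite(f"pics/w_{n}.png",c["pixels"][:,:,::-1])
    np.savez(f"pics/w_{n}.npz",**c); print(proj(c,A["hole"]),proj(c,A["pivot"]),proj(c,A["drift"]),proj(c,A["bolt"]),np.round(c["world_from_camera"],3).tolist(),c["camera_matrix"][0])
print(manip.get_t())
E
```

```text
hole [ 0.5006 -0.1816  0.072 ]
pivot [ 0.6057 -0.1483  0.074 ]
drift [ 0.5313 -0.3368  0.077 ]
bolt [ 0.4716 -0.334   0.077 ]
hole [ 0.5023 -0.1811  0.072 ]
pivot [ 0.6073 -0.1459  0.078 ]
drift [ 0.5315 -0.3378  0.077 ]
bolt [ 0.4721 -0.3351  0.077 ]
rack -0.04632612544057382
[(np.float64(1.5244702013543228), array([-0.61,  0.36,  1.47, -0.  ,  1.31, -2.13])), (np.float64(-1.6171224522354704), array([-0.61,  0.36,  1.47, -0.  ,  1.31,  1.01]))]
[132.40674027 228.89100802] [58.59751407 93.89675158] [319.22036257 183.69810055] [319.33103518 256.11975432] [[-0.047, 0.949, 0.311, 0.579], [-0.999, -0.044, -0.016, -0.34], [-0.001, -0.312, 0.95, 0.387], [0.0, 0.0, 0.0, 1.0]] [397.05693783   0.         320.33506979]
riser 0.3068866110415615
[(np.float64(1.8776829378364581), array([-0.31,  0.32,  1.54, -0.  ,  1.29, -2.19])), (np.float64(-1.263909715753335), array([-0.31,  0.32,  1.54, -0.  ,  1.29,  0.95]))]
[319.25019009 281.85849588] [318.85800002 149.99476058] [502.17413027 302.88894836] [470.5363165  359.29131417] [[0.3, 0.906, 0.297, 0.628], [-0.954, 0.286, 0.093, -0.143], [-0.001, -0.311, 0.95, 0.387], [0.0, 0.0, 0.0, 1.0]] [397.05693783   0.         320.33506979]
3.0417
```

```bash
python3 - <<'E'
import cv2,numpy as np
a=cv2.imread("pics/w_rack.png")[130:330,240:400];b=cv2.imread("pics/w_riser.png")[120:320,240:400]
# 2.5x each -> 400x500
cv2.imwrite("pics/wc.png",np.hstack([cv2.resize(i,None,fx=2.5,fy=2.5,interpolation=cv2.INTER_CUBIC) for i in (a,b)]))
E
```

```text
(no output)
```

View pics/wc.png

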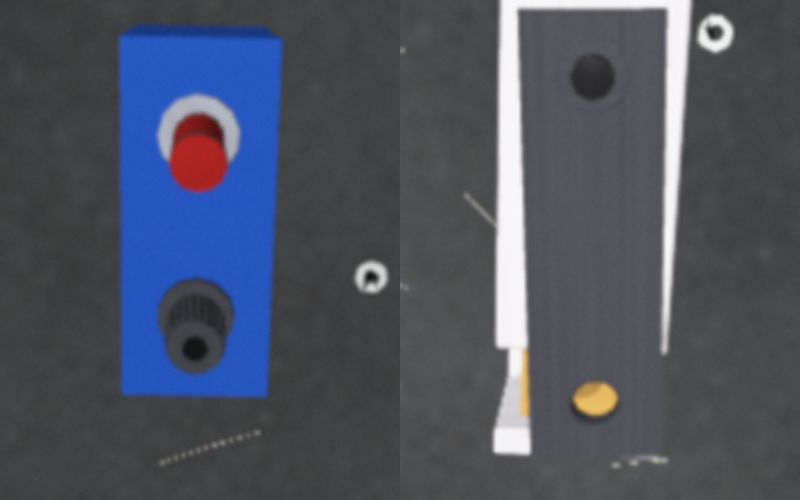

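The wrist crop shows the drift collar at (319.6,183.8) and the bolt flange at (318.2,256) in the full rack image. In the riser image it shows the plate hole at (318,280.8) and the pivot at (317,150.8). The top and side estimates agree to about 1 mm. I'll fit the riser frame, then pick the drift.

```bash
python3 - <<'E'
from h import *
c=np.load("pics/w_riser.npz"); k=np.load("pics/w_rack.npz")
P=lambda X,Y,z:onz(c,((X-400)/2.5+240,Y/2.5+120),z)
hole=P(595,402,.072);piv=P(592.5,77,.073);l=[P(501,5,.062),P(497,347,.062)];r=[P(691,5,.062),P(667,350,.062)]
an=lambda a,b:np.arctan2(*(a-b)[1::-1])
print("hole",hole,"piv",piv,np.linalg.norm((hole-piv)[:2]),"plate",an(piv,hole),"L",an(*l),"R",an(*r))
th=(an(*l)+an(*r))/2; u=np.array([np.cos(th),np.sin(th)]);n=np.array([-u[1],u[0]])
mid=((l[0]+r[0])/2)[:2]; print("width",n@(l[0]-r[0])[:2],"pivot off axis",n@(piv[:2]-mid),"hole off",n@(hole[:2]-mid))
D=onz(k,(319.6,183.8),.077);B=onz(k,(318.2,256),.077);print(D,B,np.linalg.norm(D-B))
# pick drift
d=(np.array([.5313,-.3370])+D[:2])/2; yaw=-1.617
manip.goto([*d,.19],down(yaw)); manip.line_to([*d,.111],v=.12); print(manip.get_t(),manip.get_ft_force())
manip.grip(.012); print(manip.get_grip_width(),manip.get_grasp_force(),manip.get_ft_force(),manip.get_position(),d,manip.get_t())
E
```

```text
hole [ 0.50125498 -0.18029644  0.072     ] piv [ 0.60460323 -0.14716042  0.073     ] 0.10853043692679035 plate 0.31026963563827453 L 0.2614929071805315 R 0.2603435057882804
width 0.05917821413052925 pivot off axis 0.00012041955454375944 hole off -0.005233538679186755
[ 0.53116801 -0.33705975  0.077     ] [ 0.47170751 -0.33307144  0.077     ] 0.059594107195519164
4.6333 [ 0.9804528  -0.24340037 -0.03039335]
0.01346153744093113 58.34677040576935 [-0.32024222  0.76498575  2.13558105] [ 0.53124813 -0.33703292  0.11124402] [ 0.531234   -0.33702988] 5.2917
```

```bash
cat >> h.py <<'E'
th=.259;U=np.array([np.cos(th),np.sin(th)]);N=np.array([-U[1],U[0]]);SM=np.array([.4997,-.1752]);HOLE=np.array([.5014,-.1810])
TIP=.1032
def F(): return np.mean([(manip.sleep(.01),np.array(manip.get_ft_force()))[1] for _ in range(3)],axis=0)
def descend(p,zend,bias,step=.001,gain=1.5e-4,dead=3.,fzmax=8.,v=.03,every=5):
    p=np.array(p,float);i=0
    while p[2]>zend:
        p[2]=max(zend,p[2]-step); manip.line_to(p,v=v); f=F()-bias
        l=np.hypot(*f[:2]); i+=1
        if l>dead: p[:2]+=gain*f[:2]*(l-dead)/l
        if i%every==0 or f[2]>fzmax: print(f"t{manip.get_t():.1f} z{p[2]-TIP:.4f} u{U@(p[:2]-SM)*1e3:.2f} n{N@(p[:2]-SM)*1e3:.2f} fu{U@f[:2]:.1f} fn{N@f[:2]:.1f} fz{f[2]:.1f} zerr{(manip.get_position()[2]-p[2])*1e3:.2f}")
        if f[2]>fzmax or l>20: break
    return p,f
E
python3 - <<'E'
from h import *
p=manip.get_position(); manip.line_to([p[0],p[1],.195],v=.15)
q=down(th-np.pi/2)
manip.goto([*HOLE,.195],q); manip.sleep(.2); b=F(); np.save("bias.npy",b); print("bias",b,manip.get_grip_width())
manip.line_to([*HOLE,.085+TIP-.005],v=.1)
c=manip.capture("side"); cv2.imwrite("pics/s1.png",cv2.resize(c["pixels"][180:330,200:360,::-1],None,fx=4,fy=4,interpolation=cv2.INTER_CUBIC))
c=manip.capture("wrist"); cv2.imwrite("pics/w1.png",c["pixels"][:,:,::-1])
print(manip.get_t())
E
```

```text
bias [-0.80690652  0.01604623 -1.04732427] 0.013456673399936224
7.275
```

View pics/s1.png

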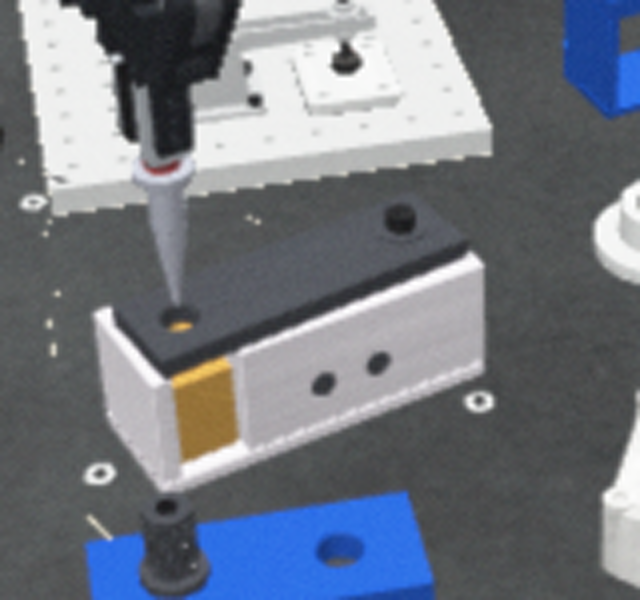

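The side crop shows the drift held upright, its tip at (178,303) just above the open hole at (180,318). Now I'll enter the hole, shift towards +n and descend compliantly.

```bash
python3 - <<'E'
from h import *
b=np.load("bias.npy")
p,f=descend([*HOLE,.080+TIP],.065+TIP,b,step=.003,fzmax=4,every=1)
if f[2]<4:
    a=HOLE+.005*N; manip.line_to([*a,p[2]],v=.03); f=F()-b; print("shift",N@f[:2],U@f[:2],f[2])
    p,f=descend([*a,p[2]],.008+TIP,b,every=3)
np.save("p.npy",p); print(p,manip.get_position(),manip.get_t())
E
```

```text
t7.5 z0.0770 u0.16 n-6.04 fu0.6 fn-0.7 fz0.4 zerr0.03
t7.8 z0.0740 u0.16 n-6.04 fu0.7 fn-0.4 fz0.1 zerr-0.13
t8.1 z0.0710 u0.16 n-6.04 fu0.8 fn-0.2 fz0.4 zerr-0.16
t8.4 z0.0680 u0.16 n-6.04 fu0.4 fn-0.3 fz0.4 zerr-0.19
t8.7 z0.0650 u0.16 n-6.04 fu0.7 fn0.1 fz-0.1 zerr-0.18
shift -0.5454307858203157 0.6049898103448371 -0.1169791767147037
t9.8 z0.0620 u0.16 n-1.04 fu0.6 fn-0.4 fz0.1 zerr-0.04
t10.6 z0.0590 u0.16 n-1.04 fu0.9 fn0.3 fz0.7 zerr-0.07
t11.5 z0.0560 u0.16 n-1.04 fu1.0 fn-0.8 fz0.4 zerr0.00
t12.3 z0.0530 u0.16 n-1.04 fu1.2 fn-2.2 fz0.7 zerr0.05
t13.1 z0.0500 u0.16 n-1.04 fu0.8 fn-2.0 fz1.0 zerr-0.10
t13.9 z0.0470 u0.16 n-1.04 fu0.3 fn-2.4 fz0.6 zerr-0.08
t14.8 z0.0440 u0.16 n-1.04 fu0.8 fn-2.2 fz-0.1 zerr-0.07
t15.6 z0.0410 u0.16 n-1.04 fu0.7 fn-2.3 fz0.9 zerr-0.10
t16.4 z0.0380 u0.16 n-1.04 fu0.8 fn-1.2 fz0.5 zerr-0.11
t17.2 z0.0350 u0.16 n-1.04 fu0.0 fn-2.2 fz-0.1 zerr-0.12
t18.1 z0.0320 u0.16 n-1.04 fu-0.0 fn-1.3 fz5.7 zerr0.37
t18.9 z0.0290 u0.16 n-1.04 fu0.4 fn-2.3 fz-0.7 zerr-0.16
t19.7 z0.0260 u0.16 n-1.04 fu0.0 fn-1.9 fz0.3 zerr-0.09
t20.5 z0.0230 u0.16 n-1.04 fu-0.4 fn-2.1 fz-0.1 zerr-0.09
t21.4 z0.0200 u0.16 n-1.04 fu0.6 fn-1.9 fz0.2 zerr-0.08
t22.2 z0.0170 u0.16 n-1.04 fu0.2 fn-1.5 fz0.5 zerr-0.05
t23.0 z0.0140 u0.16 n-1.04 fu-0.5 fn-1.7 fz1.3 zerr-0.05
t23.6 z0.0120 u0.16 n-1.04 fu-1.8 fn0.7 fz10.9 zerr1.12
[ 0.50011943 -0.17616677  0.1152    ] [ 0.50035945 -0.17615498  0.11631808] 23.5667
```

```bash
python3 - <<'E'
from h import *
b=np.load("bias.npy");p=np.load("p.npy")
for i in range(14):
    f=F()-b; e=15-f[2]
    print(f"t{manip.get_t():.1f} zc{p[2]-TIP:.4f} za{manip.get_position()[2]-TIP:.4f} u{U@(p[:2]-SM)*1e3:.2f} n{N@(p[:2]-SM)*1e3:.2f} fu{U@f[:2]:.1f} fn{N@f[:2]:.1f} fz{f[2]:.1f}")
    p[2]-=np.clip(e*5e-5,-.0004,.0003)
    p[:2]+=6e-5*f[:2]
    manip.line_to(p,v=.02)
np.save("p.npy",p)
print(manip.get_position()[:2],manip.get_grip_width())
E
```

```text
t23.6 zc0.0120 za0.0131 u0.16 n-1.04 fu-1.4 fn0.9 fz10.6
t23.9 zc0.0118 za0.0131 u0.08 n-0.99 fu-2.3 fn0.7 fz11.3
t24.1 zc0.0116 za0.0131 u-0.06 n-0.95 fu-1.3 fn1.4 fz12.4
t24.4 zc0.0115 za0.0130 u-0.14 n-0.87 fu-2.0 fn0.4 fz12.7
t24.7 zc0.0114 za0.0130 u-0.26 n-0.84 fu-2.3 fn1.6 fz13.2
t25.0 zc0.0113 za0.0130 u-0.40 n-0.75 fu-1.4 fn1.1 fz13.5
t25.2 zc0.0112 za0.0130 u-0.48 n-0.68 fu-1.8 fn0.8 fz13.6
t25.5 zc0.0111 za0.0130 u-0.59 n-0.63 fu-1.2 fn1.4 fz13.4
t25.8 zc0.0110 za0.0129 u-0.66 n-0.55 fu-1.7 fn0.5 fz14.0
t26.1 zc0.0110 za0.0129 u-0.76 n-0.52 fu-1.5 fn1.4 fz14.3
t26.3 zc0.0109 za0.0129 u-0.85 n-0.44 fu-1.4 fn0.5 fz14.0
t26.6 zc0.0109 za0.0129 u-0.93 n-0.41 fu-1.1 fn0.7 fz14.4
t26.9 zc0.0109 za0.0129 u-1.00 n-0.37 fu-1.0 fn0.8 fz14.4
t27.2 zc0.0108 za0.0129 u-1.06 n-0.32 fu-1.2 fn0.4 fz14.0
[ 0.50002966 -0.17609399] 0.013486511631318098
```

```bash
python3 - <<'E'
from h import *
b=np.load("bias.npy");p=np.load("p.npy")
p[2]-=5e-5; manip.line_to(p,v=.02); manip.sleep(.8); f=F()-b; print("hold",f)
a=np.array(manip.get_position()); np.save("seat.npy",a); print(a)
manip.line_to([a[0],a[1],a[2]],v=.02); f=F()-b; print("unload",f,manip.get_position())
q=np.array(manip.get_position())
manip.line_to([a[0],a[1],.053+TIP],v=.06); print(F()-b)
manip.line_to([a[0],a[1],.080+TIP+.008],v=.12); manip.sleep(.1);print(F()-b,manip.get_t())
c=manip.capture("side"); cv2.imwrite("pics/s2.png",cv2.resize(c["pixels"][180:330,200:360,::-1],None,fx=4,fy=4,interpolation=cv2.INTER_CUBIC))
E
```

```text
hold [-1.38649384  0.45810766 15.03741694]
[ 0.49998492 -0.17608653  0.11602987]
unload [-1.34163972 -0.27564506  8.32708579] [ 0.50018685 -0.17613699  0.11656338]
[ 0.90777763 -0.49633619 -0.21558384]
[0.84590785 0.58600934 0.01890958] 30.2
```

View pics/s2.png

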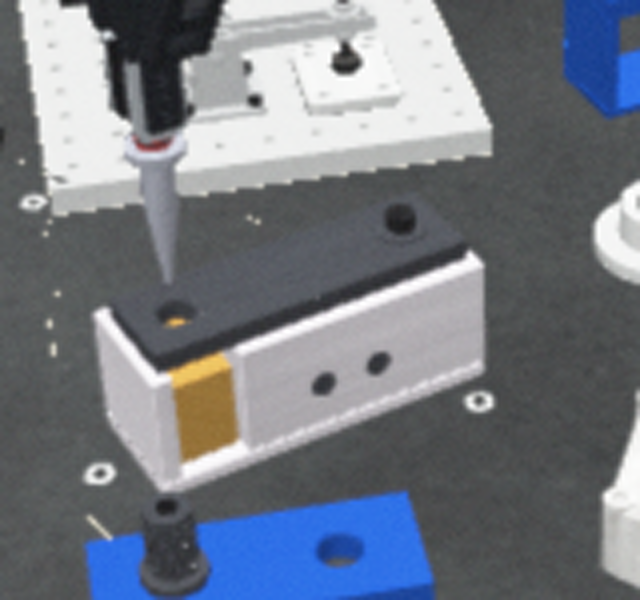

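The plate swung back into line: its hole has moved to (176,313), and brass is visible through it. Next I'll hang the drift back and pick the bolt.

```bash
python3 - <<'E'
from h import *
b=np.load("bias.npy"); R=np.array([.53124,-.33703]); q=down(-1.617)
p=np.array(manip.get_position()); manip.line_to([p[0],p[1],.2],v=.15)
manip.goto([*R,.2],q); b=F(); print(b)
manip.line_to([*R,.070+TIP],v=.1)
p,f=descend([*R,.070+TIP],.036+TIP,b,step=.008,v=.06,every=1,fzmax=4)
if f[2]<4: p,f=descend(p,.012+TIP,b,step=.003,v=.04,every=2,fzmax=4)
if f[2]<4: p,f=descend(p,.005+TIP,b,step=.001,v=.03,every=1,fzmax=2)
print(p,manip.get_position(),f,manip.get_t())
np.save("rackp.npy",p)
E
```

```text
[ 0.39186345 -0.06616627 -1.31412576]
t31.9 z0.0620 u-10.96 n-164.51 fu-0.6 fn-0.1 fz0.3 zerr-0.02
t32.3 z0.0540 u-10.96 n-164.51 fu-0.3 fn-0.0 fz0.1 zerr-0.45
t32.6 z0.0460 u-10.96 n-164.51 fu-0.5 fn-0.2 fz0.6 zerr-0.46
t32.9 z0.0380 u-10.96 n-164.51 fu-0.3 fn0.5 fz0.6 zerr-0.43
t33.1 z0.0360 u-10.96 n-164.51 fu-0.3 fn0.6 fz-0.1 zerr0.00
t33.7 z0.0300 u-10.96 n-164.51 fu-0.8 fn0.2 fz0.7 zerr-0.21
t34.2 z0.0240 u-10.96 n-164.51 fu-0.3 fn-0.1 fz0.7 zerr-0.22
t34.8 z0.0180 u-10.96 n-164.51 fu-0.5 fn-0.0 fz0.7 zerr-0.21
t35.4 z0.0120 u-10.96 n-164.51 fu-0.3 fn-0.2 fz0.2 zerr-0.19
t35.6 z0.0110 u-10.96 n-164.51 fu-0.8 fn0.2 fz0.3 zerr-0.02
t35.9 z0.0100 u-10.96 n-164.51 fu0.1 fn0.3 fz0.0 zerr-0.07
t36.2 z0.0090 u-10.96 n-164.51 fu-0.4 fn0.5 fz0.3 zerr-0.07
t36.5 z0.0080 u-10.96 n-164.51 fu-0.9 fn-0.2 fz1.1 zerr0.11
t36.7 z0.0070 u-10.96 n-164.51 fu-1.1 fn1.2 fz6.7 zerr1.04
[ 0.53124 -0.33703  0.1102 ] [ 0.53137305 -0.33710681  0.11124292] [-1.34161018  0.87764531  6.67339412] 36.725
```

```bash
python3 - <<'E'
import h
from h import *
p=np.array(manip.get_position()); manip.line_to([p[0],p[1],.111],v=.05)
manip.grip(.05); manip.line_to([p[0],p[1],.18],v=.2)
B=[.4718,-.3340]; q=down(-1.617)
manip.line_to([*B,.165],v=.2); manip.line_to([*B,.105],v=.12); print(F()); manip.grip(.012)
print(manip.get_grip_width(),manip.get_grasp_force(),manip.get_position(),manip.get_t())
manip.line_to([*B,.17],v=.15); a=np.load("seat.npy")
manip.goto([a[0],a[1],.17],down(th-np.pi/2)); manip.sleep(.15); b=F(); np.save("bias2.npy",b); print("bias",b)
manip.line_to([a[0],a[1],.153],v=.1)
c=manip.capture("side"); cv2.imwrite("pics/s3.png",cv2.resize(c["pixels"][180:380,200:360,::-1],None,fx=3,fy=3,interpolation=cv2.INTER_CUBIC))
print(manip.get_t())
E
```

```text
[ 0.68041154 -0.22792286  0.32285483]
0.01493653535771149 58.57094407081604 [ 0.47223279 -0.33422813  0.10602179] 39.45
bias [ 0.12018031 -0.36802525 -0.64079134]
41.2583
```

View pics/s3.png

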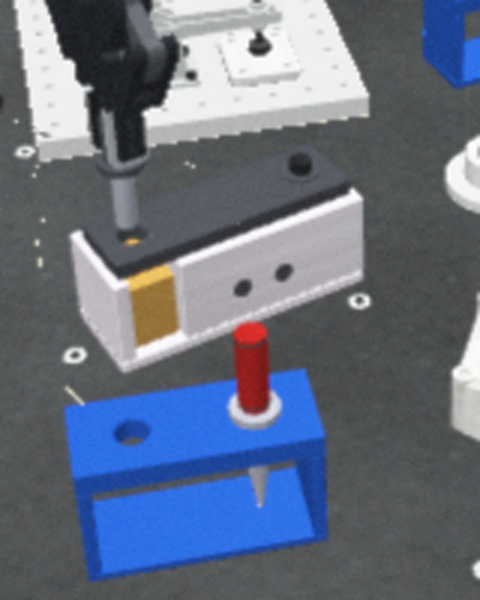

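The drift hangs in its rack hole with its collar down. The bolt is held upright, its foot at (127,232) above the hole at (131,240). Now I'll insert it.

```bash
python3 - <<'E'
import h
from h import *
h.TIP=T=.074
b=np.load("bias2.npy");a=np.load("seat.npy")
p,f=descend([a[0],a[1],.153],.055+T,b,step=.003,dead=1.5,gain=2e-4,fzmax=4,every=2)
if f[2]<4: p,f=descend(p,.048+T,b,step=.001,dead=1.5,gain=2e-4,fzmax=5,every=1)
if f[2]<5: p,f=descend(p,.036+T,b,step=.003,dead=1.5,gain=2e-4,fzmax=5,every=2)
if f[2]<5: p,f=descend(p,.029+T,b,step=.001,dead=1.5,gain=2e-4,fzmax=6,every=1)
np.save("p2.npy",p);print(p,manip.get_position(),f,manip.get_t())
E
```

```text
t41.8 z0.0730 u0.05 n-0.93 fu0.2 fn0.1 fz0.1 zerr-0.09
t42.4 z0.0670 u0.05 n-0.93 fu0.2 fn0.7 fz-0.3 zerr-0.19
t42.9 z0.0610 u0.05 n-0.93 fu-0.2 fn1.0 fz-0.6 zerr-0.15
t43.5 z0.0550 u0.05 n-0.93 fu-0.2 fn0.9 fz-0.6 zerr-0.17
t43.7 z0.0540 u0.05 n-0.93 fu0.3 fn0.5 fz-0.4 zerr0.00
t44.0 z0.0530 u0.05 n-0.93 fu0.2 fn0.6 fz-0.4 zerr-0.03
t44.3 z0.0520 u0.05 n-0.93 fu0.3 fn0.2 fz-0.5 zerr-0.04
t44.6 z0.0510 u0.05 n-0.93 fu0.2 fn0.4 fz-0.2 zerr-0.06
t44.8 z0.0500 u0.05 n-0.93 fu0.2 fn0.2 fz-0.4 zerr-0.05
t45.1 z0.0490 u0.05 n-0.93 fu-0.1 fn0.6 fz-0.8 zerr-0.02
t45.4 z0.0480 u0.05 n-0.93 fu-0.1 fn0.9 fz0.0 zerr0.01
t45.9 z0.0420 u0.06 n-0.90 fu0.8 fn1.5 fz-1.7 zerr-0.25
t46.5 z0.0360 u0.17 n-0.77 fu1.5 fn1.6 fz-1.7 zerr-0.25
t46.8 z0.0350 u0.24 n-0.68 fu1.3 fn1.6 fz-0.9 zerr-0.04
t47.0 z0.0340 u0.26 n-0.67 fu1.4 fn0.8 fz-0.8 zerr-0.04
t47.3 z0.0330 u0.26 n-0.67 fu0.8 fn0.7 fz-0.7 zerr-0.07
t47.6 z0.0320 u0.26 n-0.67 fu0.3 fn0.7 fz0.3 zerr0.05
t47.9 z0.0310 u0.20 n-0.56 fu-1.0 fn1.9 fz6.5 zerr0.95
[ 0.5000343 -0.1756873  0.105    ] [ 0.50021078 -0.1758327   0.10595265] [-1.46048469  1.59192038  6.54608993] 47.8583
```

```bash
python3 - <<'E'
from h import *
p=np.array(manip.get_position()); manip.line_to([p[0],p[1],.1060],v=.03); print(F()-np.load("bias2.npy"))
manip.grip(.05); manip.line_to([p[0],p[1],.2],v=.15); manip.line_to([p[0]-.08,p[1]-.05,.27],v=.25); manip.sleep(.2)
c=manip.capture("side"); cv2.imwrite("pics/s4.png",cv2.resize(c["pixels"][200:380,200:440,::-1],None,fx=3.3,fy=3.3,interpolation=cv2.INTER_CUBIC))
print(manip.get_t())
E
```

```text
[-0.07308748  1.51932915  2.19996039]
50.2083
```

View pics/s4.png

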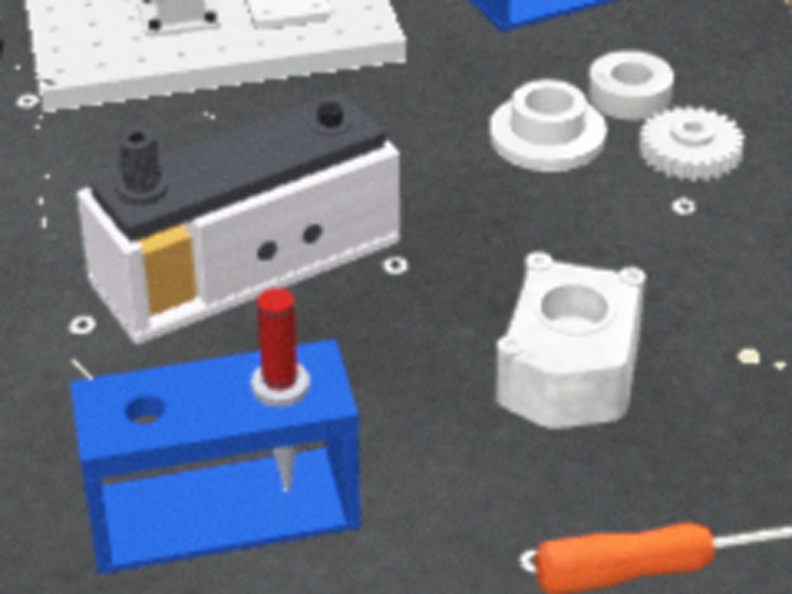

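The bolt stands at (140,165) with its flange down on the plate. The drift hangs in the rack at (277,380), and the bystanders are untouched.

```bash
python3 -c "
from station import manip
print(manip.job_done())"
```

```text
the job is handed in; nothing more can be done
None
```

The job is done and handed in at about 50 s: the drift seated on the nut and was held at about 15 N, then hung back in the rack, and the dowel bolt is in with its flange down on the plate.

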